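# Slide the cover off the valve box and push the tagged stopcock shut

### The job

Shut off the tagged branch of the valve box on the bench: push the loose cover by its upright bar along its rails, from the valve bay onto the closed end of the box until it meets the stop there, then push the handle with the round tag a quarter turn until it is fully shut at its stop. Only push, never lift: the cover stays flat on its rails, the plain handle stays as it is, and leave the small things lying around the box where they are.

Things in the scene. Friction and masses are not known exactly. Their poses are not given: they have to be found in the camera images.
- valve_box: Fixed grey steel box, 190 (x) x 450 (y) x 85 mm high; origin at the centre of its underside, on the worktop; x points away from the robot, y along the box to the robot's left. Its +y half is the open-topped valve bay, its -y half a closed deck with its top at 75 mm. The cover runs along y at z = 75 mm between guide rails on the long edges (rail tops at 85 mm).
- bay (a point): Centre of the valve bay's opening, 75 mm up, at box x = 0, y = 107 mm. The opening measures 154 (x) x 215 mm (y); floor at 6 mm. Below the handles run a header pipe (top at 39 mm) and two branch pipes along x (top at 36 mm, valve bodies 40 mm). The two handles pivot at box x = 25 mm, y = 70 and 160 mm; which of the two is the tagged one varies.
- stop (a point): The stop for the cover at the closed end: middle of the inner face of an 8 mm high aluminium strip, at box x = 0, y = -219 mm, z = 79 mm. The cover's leading edge meets it when fully aside.
- cover: Loose flat aluminium cover, 174 (x) x 222 (y) x 5 mm, about 0.4 kg, 2 mm play between the rails; a few N slide it. Origin: centre of its underside; axes as the box's. In its middle stands a push bar 70 mm (x) by 10 mm (y), top 23 mm above the origin. Starts over the bay, hiding both handles (origin at box y 75 to 107 mm); against the far stop it is at y = -108 mm.
- tagged_handle (a joint): Turn of the tagged handle, rad: 0 to 0.3 at the start = open, along its branch pipe, pointing to box -x; grows counter-clockwise seen from above (its end goes first towards box -y, then +x); 1.571 = shut, at its stop, pointing to box -y. Stays where it is left; friction 0.22 N m (some 5 N at the tag).
- tagged_tip (a point): Centre of the round tag, 50 mm from the pivot; moves with the handle. The handle is a steel bar 12 mm wide ending in a flat round disc 26 mm across (outermost point 63 mm from the pivot), between 53 and 65 mm above the worktop, this point at 59 mm; 15 mm free below it, nothing above once the cover is aside.
- tagged_pivot (a point): Pivot axis of the tagged handle, at handle height, 59 mm above the worktop; its axes are the box's. A stem cap 10 mm across reaches 68 mm.
- plain_handle (a joint): Turn of the plain handle in rad, same sense and friction as the tagged one; starts open at 0 to 0.3 and is to stay so.
- plain_tip (a point): Point on the plain handle 50 mm from its pivot, 59 mm above the worktop. The plain handle is the same 12 mm wide steel bar with a straight end, without disc, reach 61 mm.
- plain_pivot (a point): Pivot axis of the plain handle, 59 mm above the worktop, 90 mm along box y from the tagged one.
- elbow: Bystander: brass pipe elbow, 54x52x25 mm, loose, in front of the valve bay; origin at the centre of its underside.
- tape: Bystander: small white reel of thread tape, 43 mm across, 14 mm high, loose, in front of the middle of the box; origin at the centre of its underside.
- can: Bystander: small dark spray can with a red cap, 50 mm across, 146 mm tall, loose, behind the middle of the box; origin at the centre of its underside.
- nut: Bystander: brass nut, 29 mm across, 16 mm high, loose, in front of the valve bay; origin at the centre of its underside.

How it is judged:
By the outcome, as a careful person would: the job done as asked, in the order asked, and still so for the second after the job is handed in, with the robot touching nothing.
It also fails if it takes over 53 s, if anything falls off the work surface, if the arm or the gripper's body presses on something with over 40 N, if the wrist force passes 120 N, or if a joint passes its speed limit or range.

### The arm

A 6-joint arm with a two-finger parallel gripper is mounted at the origin on the work surface; the furniture and walls round the work are solid. World frame = base frame: x ahead of the robot, y to its left, z up, the work surface at z = 0. Lengths are in m, angles in rad, forces in N, time in s.
With the tool pointing down it reaches from about 0.275 to 0.875 m from the base axis. Payload 12.5 kg.
Tool frame: the origin (TCP) lies midway between the tips of the shut fingers; the grasp point (between the pads) lies 19 mm behind it; z points along the fingers, y is the line along which they close (so a half turn about z gives the same grasp; the last joint's range is limited). The gripper opens to 85 mm and grips with 20 to 120 N. Pads are 22 mm wide; open, the fingers measure 114 mm over their backs; the gripper's body (76 mm by 85 mm) begins 54 mm behind the grasp point. The pads swing forward as they close: fully open they stand 13 mm farther back than shut.
Start: joints at [1.25, 0.351, 1.652, -0, 1.139, -0.085], TCP at [0.128, 0.535, 0.196] pointing down, gripper open.
Joint ranges: [-2.75, 2.75], [-0.79, 2.1], [0.01, 2.65], [-1.57, 4.71], [0.07, 3.14], [-2.87, 2.87]. Speed limits (rad/s): [2.22, 2.22, 2.79, 3.14, 3.14, 3.14].

### API

Orientations are given as a unit quaternion [w, x, y, z].
In Python, from bench import observe, grab_frame, calibration, finish_job gives the robot as it stands.
- The arm moves only by the tool send_rows, never from a script. Its argument "plan" is text: rows parted by semicolons, each of 4 numbers parted by spaces: the shift along the world's x, y, z in m, then the turn about the world's z in degrees. In form: x y z turn; .... A call has 1 to 10 rows; each row is the pose to reach, as a shift and turn from the pose commanded when the call began; what a row does not reach only later rows make up. A row lasts 1/12 s, in which the tool goes at most 41.7 mm and 7.16 degrees, less where a joint would pass 70% of its speed; a pose out of reach is approached as far as the arm can. A call with a gripper value outside its range is refused whole. "hand" is the opening, from -1 (shut) to 1 (fully open), so that 0 is half open, set as the call begins (left out, the last holds). The fingers move at their own pace and stop on an object; "force" is the grip in N (left out, the last holds). Time passes only in rows, so rows that repeat a pose let the fingers close. It gives the time, the measured TCP pose, the force, the opening and the grip force at its end, in the units of the state.
- observe(): the state, without advancing time (a new reading comes with each control period).
- grab_frame(name): name is "side" or "top"; returns the picture (480x640x3 uint8, blue, green, red); there is no depth.
- calibration(name): a dict with "intrinsics" (3x3 intrinsics, pixels), "dist" ([k1, k2, p1, p2, k3] as OpenCV has them; the pictures are not rectified), "R" (3x3) and "t" (3): a world point X has camera coordinates R X + t. Camera axes: x right, y down, z forward; pixel columns grow to the right and rows downward; lengths in m; the calibration is good to about 2 mm. A picture is of the moment at which its call begins. calibration takes no time and is no camera call.
- finish_job(): hands the job in; it is judged then, once.
The state is a dict: "t": time; "joints": joint angles; "qvel": joint speeds; "joint_torque": joint torques, N m; "tcp_pos": TCP position; "tcp_rot": TCP orientation; "ft_force": force on the tool from outside, world axes, zero at the start; "moment": the same for the moment, N m; "finger_gap": opening from 0.0 (shut) to 1.0 (fully open); "gripper_force": force on a finger pad.
Only numpy, scipy, OpenCV 4.12 (cv2) and the standard library are available. Lean on these libraries where they do the work, as an engineer would, in place of code of your own. Each camera call takes 0.05 s, during which the arm holds its last target. There are 200 camera calls.

## Working session

There is one attempt and no reset: what is moved stays moved. The work goes in short steps, Python scripts to look and compute and a tool call to move; the robot and the scene stay as the last step left them, time stands still between calls to the robot, and variables do not carry over. Pictures are saved under pics/ and viewed, at most 10 in all, crops included, and the job is handed in when it is done.

Besides the shell and the picture viewer there is one more tool, called after "Emit:" as name(argument=value, ...) on one line, values as JSON. send_rows: Moves the arm, as the interface text tells. Its arguments: {"type":"object","properties":{"plan":{"type":"string"},"hand":{"type":"number"},"force":{"type":"number"}},"required":["plan"]}

```bash
mkdir -p pics; cat > h.py <<'E'
import numpy as np, cv2
from bench import *
def ray(name,uv,z):
    c=calibration(name);K=np.array(c["intrinsics"],float);R=np.array(c["R"]);t=np.array(c["t"])
    p=cv2.undistortPoints(np.array([[uv]],float),K,np.array(c["dist"],float))[0,0]
    d=R.T@np.array([p[0],p[1],1]);o=-R.T@t
    return o+d*(z-o[2])/d[2]
def proj(name,X):
    c=calibration(name);K=np.array(c["intrinsics"],float);R=np.array(c["R"]);t=np.array(c["t"],float)
    return cv2.projectPoints(np.array(X,float).reshape(-1,3),cv2.Rodrigues(R)[0],t,K,np.array(c["dist"],float))[0][:,0]
E
python3 - <<'E'
from h import *
for n in("top","side"): cv2.imwrite(f"pics/{n}0.png",grab_frame(n))
s=observe();print({k:np.round(s[k],3) for k in("t","tcp_pos","tcp_rot","ft_force","finger_gap")})
E
```

```text
{'t': np.float64(0.1), 'tcp_pos': array([0.128, 0.534, 0.196]), 'tcp_rot': array([-0.   ,  0.118,  0.993, -0.001]), 'ft_force': array([ 0.066, -0.387,  0.15 ]), 'finger_gap': np.float64(1.001)}
```

View pics/top0.png

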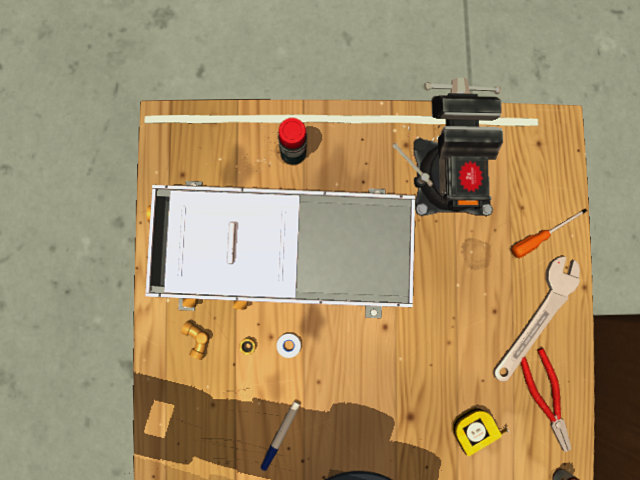

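View pics/side0.png

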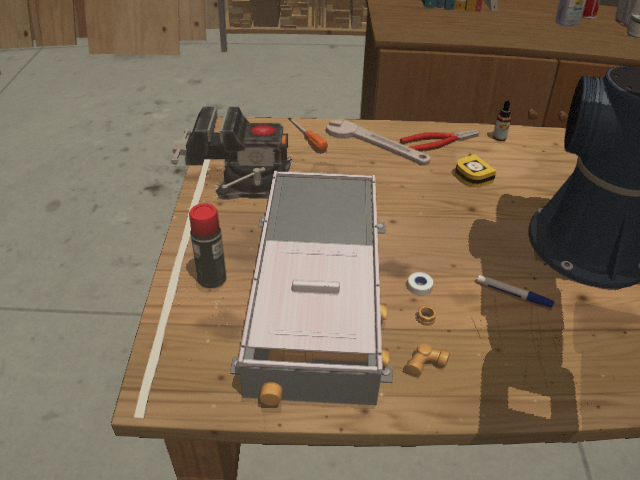

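The top view shows the box with corners near (154,186), (415,193), (412,305) and (147,295). The cover spans columns 165–299 and its bar is at (232,242). The can is behind the box; the elbow, nut and tape are in front. The side view agrees, and the vise stands beyond the closed end.

```bash
python3 - <<'E'
from h import *
P=[ray("top",p,.085) for p in [(154,186),(415,193),(412,305),(147,295)]]
for p in P: print(p.round(4))
P=np.array(P); c=P.mean(0); print("c",c)
y=(P[0]+P[3]-P[1]-P[2]); print("yaw",np.degrees(np.arctan2(-y[0],y[1])), np.linalg.norm(y)/2, np.linalg.norm(P[0]-P[3]))
for p in [(232,222),(232,263)]: print("bar",ray("top",p,.098))
for p in [(292,287),(340,289)]: print("bar side",ray("side",p,.098))
for p in [(277,173),(376,177),(378,368),(240,362)]: print("side",ray("side",p,.085))
E
```

```text
[0.6296 0.3503 0.085 ]
[ 0.6178 -0.0951  0.085 ]
[ 0.4277 -0.0866  0.085 ]
[0.4446 0.3579 0.085 ]
c [0.52990398 0.1316398  0.085     ]
yaw -1.842995064719093 0.445157742996094 0.18513030474439443
bar [0.56600128 0.21417922 0.098     ]
bar [0.49791242 0.21343794 0.098     ]
bar side [0.56500614 0.23025248 0.098     ]
bar side [0.49526074 0.23236441 0.098     ]
side [ 0.60612601 -0.08226604  0.085     ]
side [ 0.42116938 -0.07600111  0.085     ]
side [0.44728036 0.36420243 0.085     ]
side [0.62851373 0.3589897  0.085     ]
```

Emit:
send_rows(plan="0.03 -0.02 0 1; 0.065 -0.042 0 3; 0.1 -0.065 0 5; 0.135 -0.087 0 7; 0.17 -0.11 0 9; 0.205 -0.132 0 11.5; 0.24 -0.154 0 11.5; 0.275 -0.176 0 11.5; 0.305 -0.196 0 11.5; 0.33 -0.212 0 11.5", hand=-1)

```text
t: 0.93
tcp_pos: [0.4603, 0.3208, 0.1961]
tcp_rot: [-0.0, 0.018, 1.0, -0.0]
ft_force: [-0.9, 1.2, 0.9]
finger_gap: -0.001
gripper_force: 0.0
```

Emit:
send_rows(plan="0.03 -0.02 -0.01 0; 0.055 -0.035 -0.02 0; 0.074 -0.044 -0.035 0; 0.074 -0.044 -0.05 0; 0.074 -0.044 -0.06 0; 0.074 -0.044 -0.06 0; 0.074 -0.044 -0.06 0")

```text
t: 1.52
tcp_pos: [0.5318, 0.279, 0.1363]
tcp_rot: [-0.001, 0.017, 1.0, -0.0]
ft_force: [-0.1, 0.5, 0.0]
finger_gap: 0.002
gripper_force: 0.0
```

```bash
python3 - <<'E'
from h import *
t=grab_frame("top");s=grab_frame("side")
o=observe();print(o["t"],np.round(o["tcp_pos"],4),np.round(o["tcp_rot"],3),np.round(o["ft_force"],2))
print(proj("top",o["tcp_pos"]),proj("side",o["tcp_pos"]))
a=cv2.resize(t[150:350,120:440],None,fx=1.25*2,fy=2.5)[:300*2,:800]
b=cv2.resize(s[160:420,200:440],None,fx=2.3,fy=2.3)
cv2.imwrite("pics/a.png",a);cv2.imwrite("pics/b.png",b);print(a.shape,b.shape)
E
```

```text
1.6167 [0.5324 0.2794 0.1374] [0.001 0.017 1.    0.   ] [-0.2  -0.47 -0.16]
[[187.80657892 240.06225684]] [[314.45057336 292.63043493]]
(500, 800, 3) (598, 552, 3)
```

View pics/b.png

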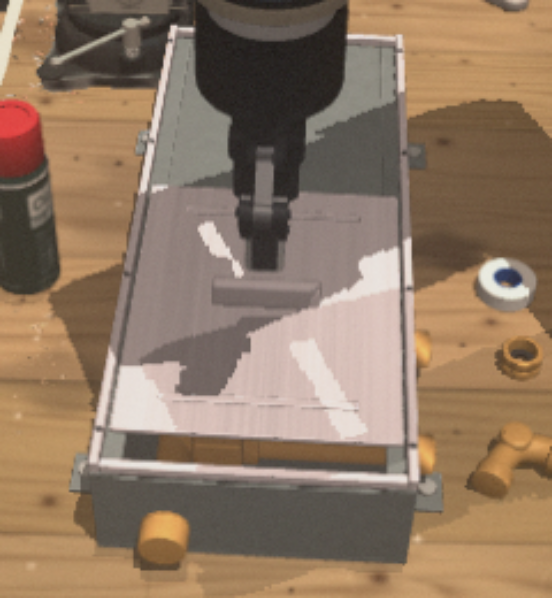

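The tool tip shows at about (315,276) in the side picture, while the forward projection puts it at (314,293). I'll check this mismatch in the top view.

View pics/a.png

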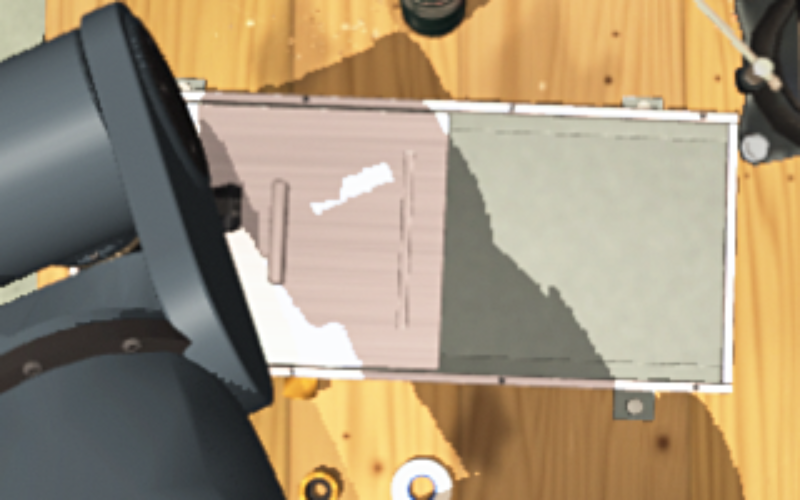

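```bash
python3 - <<'E'
from h import *
for n in("top","side"):
    c=calibration(n);R=np.array(c["R"]);t=np.array(c["t"]);print(n,np.round(-R.T@t,3),np.round(R,3).tolist(),c["dist"],np.round(c["intrinsics"],1).tolist())
E
```

```text
top [0.455 0.102 1.006] [[-0.002, -1.0, 0.02], [-0.996, -0.0, -0.089], [0.089, -0.02, -0.996]] [-0.12892239  0.          0.          0.          0.        ] [[550.9, 0.0, 310.8], [0.0, 550.9, 239.9], [0.0, 0.0, 1.0]]
side [0.535 0.839 0.708] [[-1.0, -0.012, 0.016], [-0.02, 0.656, -0.754], [-0.001, -0.754, -0.657]] [-0.18437502  0.          0.          0.          0.        ] [[592.3, 0.0, 314.5], [0.0, 592.3, 246.1], [0.0, 0.0, 1.0]]
```

```bash
python3 - <<'E'
from h import *
s=cv2.imread("pics/b.png");s=grab_frame("side")
c=s[215:325,270:370]
c=np.clip(c.astype(float)*1.6,0,255).astype(np.uint8)
cv2.imwrite("pics/c.png",cv2.resize(c,None,fx=5,fy=5,interpolation=cv2.INTER_NEAREST))
o=observe();print(o["finger_gap"],o["tcp_pos"])
E
```

```text
0.0014066942915175165 [0.53251981 0.27942343 0.1374943 ]
```

View pics/c.png

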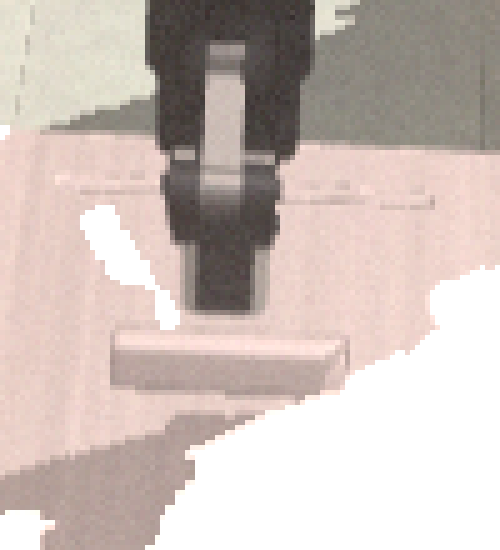

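The side close-up shows the shut fingertips ending at about (315,278), just above the bar (rows 280–293). That is about 15 px off prediction. I'll come down a little farther from the bar and check again.

Emit:
send_rows(plan="0 0.005 -0.01 0; 0 0.01 -0.02 0; 0 0.01 -0.03 0; 0 0.01 -0.03 0; 0 0.01 -0.03 0")

```text
t: 2.08
tcp_pos: [0.5319, 0.2887, 0.1054]
tcp_rot: [-0.001, 0.017, 1.0, -0.0]
ft_force: [-1.1, -0.5, 0.5]
finger_gap: 0.0
gripper_force: 0.0
```

```bash
python3 - <<'E'
from h import *
s=grab_frame("side");o=observe();print(o["tcp_pos"],o["ft_force"],proj("side",o["tcp_pos"]))
c=s[215:355,245:385]
c=np.clip(c.astype(float)*1.5,0,255).astype(np.uint8)
cv2.imwrite("pics/d.png",cv2.resize(c,None,fx=4,fy=4,interpolation=cv2.INTER_NEAREST))
E
```

```text
[0.53232234 0.28874969 0.10604186] [ 0.32372534  1.03859148 -0.24901169] [[314.04864601 313.49621115]]
```

View pics/d.png

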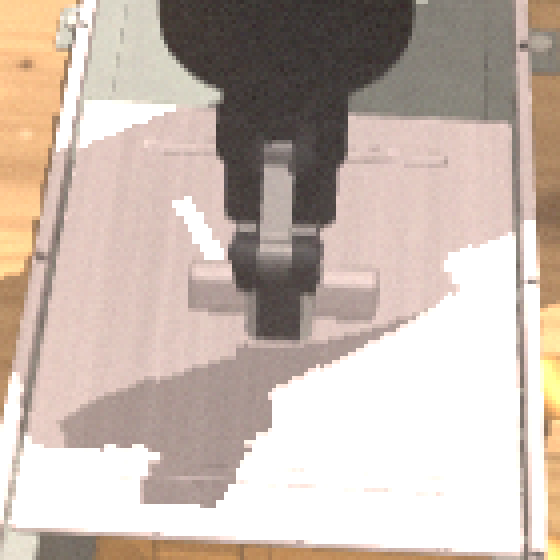

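The fingers now overlap the bar on its near (+y) side, with the tip at about row 300. I'll lower them to bar height and creep toward the bar.

Emit:
send_rows(plan="0 0 -0.006 0; 0 0 -0.012 0; 0 0 -0.018 0; 0 0 -0.018 0; 0 -0.008 -0.018 0; 0 -0.016 -0.018 0; 0 -0.024 -0.018 0; 0 -0.032 -0.018 0; 0 -0.04 -0.018 0; 0 -0.04 -0.018 0")

```text
t: 2.97
tcp_pos: [0.5326, 0.2471, 0.0886]
tcp_rot: [-0.0, 0.018, 1.0, -0.0]
ft_force: [0.4, -0.2, -0.3]
finger_gap: -0.003
gripper_force: 0.0
```

```bash
python3 - <<'E'
from h import *
s=grab_frame("side");o=observe();print(o["tcp_pos"],o["ft_force"],proj("side",o["tcp_pos"]))
c=s[215:355,245:385]
c=np.clip(c.astype(float)*1.5,0,255).astype(np.uint8)
cv2.imwrite("pics/e.png",cv2.resize(c,None,fx=4,fy=4,interpolation=cv2.INTER_NEAREST))
E
```

```text
[0.53264693 0.24788179 0.08860047] [ 0.1607181   0.62162953 -0.56046153] [[314.00054102 300.72020974]]
```

View pics/e.png

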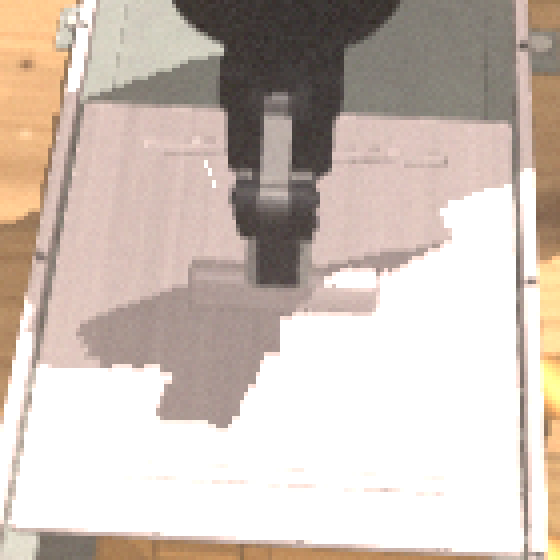

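The tip is at about row 286 and overlaps the bar (rows 280–293); there is no contact force yet. I'll creep on: it will either meet the bar or show that the tip is above it.

Emit:
send_rows(plan="0 -0.005 0 0; 0 -0.01 0 0; 0 -0.015 0 0; 0 -0.02 0 0; 0 -0.025 0 0; 0 -0.03 0 0; 0 -0.03 0 0")

```text
t: 3.6
tcp_pos: [0.5325, 0.2179, 0.0884]
tcp_rot: [-0.0, 0.018, 1.0, -0.0]
ft_force: [0.6, -0.6, 0.2]
finger_gap: -0.003
gripper_force: 0.0
```

```bash
cat >> h.py <<'E'
def cov():
    "mean rows of bright->grey edge of the cover in top view (its -y edge), far from the arm"
    g=cv2.cvtColor(grab_frame("top"),cv2.COLOR_BGR2HSV); return g
E
python3 - <<'E'
from h import *
a=cv2.imread("pics/side0.png").astype(int)
s=grab_frame("side");o=observe();print(o["tcp_pos"],o["ft_force"],proj("side",o["tcp_pos"]))
t=grab_frame("top");print("top row at col",[ (r,t[r,280:340:4].max(1).tolist()) for r in (215,)])
t0=cv2.imread("pics/top0.png");print([(r,t0[r,280:340:4].max(1).tolist()) for r in (215,)])
c=np.hstack([s[215:355,245:385],t[180:320,150:290]])
cv2.imwrite("pics/f.png",cv2.resize(c,(800,400),interpolation=cv2.INTER_NEAREST))
E
```

```text
[0.53250648 0.21831683 0.08840415] [-0.22740848  0.12765636  0.28533949] [[314.35358582 286.33766419]]
top row at col [(215, [218, 233, 217, 218, 221, 112, 112, 112, 113, 114, 115, 115, 111, 205, 204])]
[(215, [235, 238, 234, 234, 237, 153, 154, 151, 153, 154, 155, 156, 151, 152, 154])]
```

View pics/f.png

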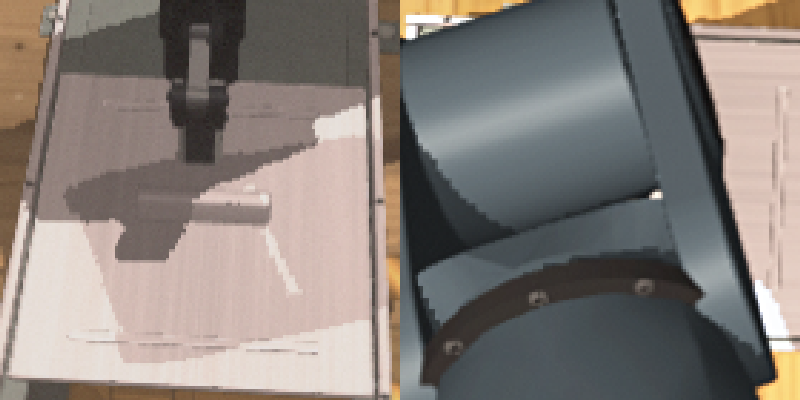

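The fingers passed over the bar (tip at about row 272, behind the bar at rows 282–292) without contact, and the cover has not moved. So the tips are really higher than the reported TCP. I'll go back to the +y side and feel downward.

Emit:
send_rows(plan="0 0.02 0.005 0; 0 0.045 0.005 0; 0 0.067 0.005 0; 0 0.067 0 0; 0 0.067 -0.004 0; 0 0.067 -0.007 0; 0 0.067 -0.01 0; 0 0.067 -0.01 0")

```text
t: 4.37
tcp_pos: [0.5322, 0.2849, 0.0776]
tcp_rot: [-0.001, 0.018, 1.0, -0.0]
ft_force: [0.2, 1.1, 0.7]
finger_gap: 0.003
gripper_force: 0.0
```

Emit:
send_rows(plan="0 0 -0.002 0; 0 0 -0.004 0; 0 0 -0.006 0; 0 0 -0.008 0; 0 0 -0.008 0")

```text
t: 4.78
tcp_pos: [0.5323, 0.2856, 0.0699]
tcp_rot: [-0.0, 0.018, 1.0, -0.0]
ft_force: [-0.7, -0.5, 0.1]
finger_gap: -0.0
gripper_force: 0.0
```

Emit:
send_rows(plan="0 0 -0.0015 0; 0 0 -0.003 0; 0 0 -0.0045 0; 0 0 -0.006 0; 0 0 -0.006 0")

```text
t: 5.2
tcp_pos: [0.5323, 0.2857, 0.064]
tcp_rot: [-0.0, 0.018, 1.0, -0.0]
ft_force: [0.1, -0.1, -0.7]
finger_gap: -0.003
gripper_force: 0.0
```

```bash
python3 - <<'E'
from h import *
s=grab_frame("side");o=observe();print(o["tcp_pos"],o["ft_force"],proj("side",o["tcp_pos"]))
c=s[240:340,255:375]
cv2.imwrite("pics/g.png",cv2.resize(c,None,fx=5,fy=5,interpolation=cv2.INTER_NEAREST))
E
```

```text
[0.53236707 0.28570684 0.06418158] [-0.00197765  0.2899375  -0.3920046 ] [[313.58314782 331.7716666 ]]
```

View pics/g.png

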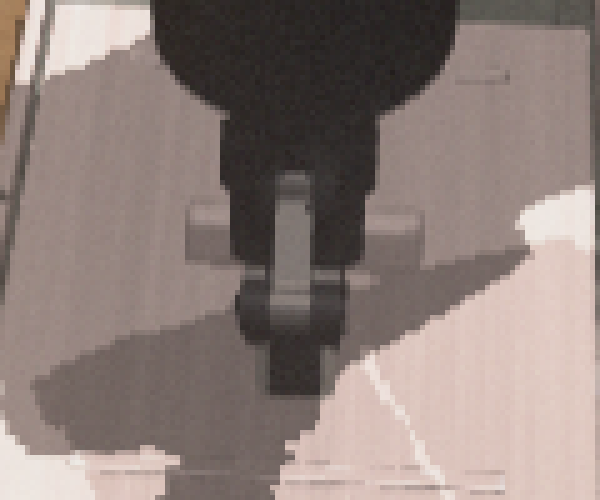

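The tip is at about row 319 (predicted 332), still with no contact, and its shadow says it floats above the cover. I'll keep feeling down in small steps.

Emit:
send_rows(plan="0 0 -0.0015 0; 0 0 -0.003 0; 0 0 -0.0045 0; 0 0 -0.006 0; 0 0 -0.006 0")

```text
t: 5.67
tcp_pos: [0.5323, 0.2857, 0.058]
tcp_rot: [-0.0, 0.018, 1.0, -0.0]
ft_force: [-0.9, -0.2, 0.4]
finger_gap: -0.002
gripper_force: 0.0
```

Emit:
send_rows(plan="0 0 -0.001 0; 0 0 -0.002 0; 0 0 -0.003 0; 0 0 -0.004 0; 0 0 -0.004 0")

```text
t: 6.08
tcp_pos: [0.5324, 0.2857, 0.0542]
tcp_rot: [-0.0, 0.018, 1.0, -0.0]
ft_force: [-0.7, 0.2, 0.9]
finger_gap: -0.002
gripper_force: 0.0
```

Emit:
send_rows(plan="0 0 -0.001 0; 0 0 -0.002 0; 0 0 -0.003 0; 0 0 -0.003 0")

```text
t: 6.42
tcp_pos: [0.5324, 0.2857, 0.0511]
tcp_rot: [-0.0, 0.018, 1.0, -0.0]
ft_force: [-0.0, -0.4, -0.6]
finger_gap: 0.003
gripper_force: 0.0
```

Emit:
send_rows(plan="0 -0.01 0 0; 0 -0.02 0 0; 0 -0.03 0 0; 0 -0.035 0 0; 0 -0.04 0 0; 0 -0.045 0 0; 0 -0.05 0 0; 0 -0.055 0 0; 0 -0.06 0 0; 0 -0.06 0 0")

```text
t: 7.25
tcp_pos: [0.5325, 0.2251, 0.0514]
tcp_rot: [-0.0, 0.018, 1.0, -0.0]
ft_force: [0.2, -0.4, -0.4]
finger_gap: 0.002
gripper_force: 0.0
```

```bash
python3 - <<'E'
from h import *
t=grab_frame("top");o=observe();print(o["tcp_pos"],o["ft_force"])
print(t[215,270:340:3].max(1).tolist())
s=grab_frame("side");g=s[:,:,::-1].astype(int).sum(2)
print([(r,g[r,290:345:3].tolist()) for r in range(262,300,3)])
E
```

```text
[0.53245414 0.22532684 0.05142065] [-0.1867965  -0.36994366 -0.22146087]
[208, 209, 211, 213, 213, 213, 189, 230, 215, 214, 215, 218, 142, 110, 112, 112, 111, 150, 204, 199, 197, 200, 201, 197]
[(262, [399, 395, 400, 415, 177, 134, 134, 355, 367, 242, 143, 138, 142, 416, 399, 407, 415, 411, 409]), (265, [397, 406, 398, 414, 257, 145, 150, 357, 357, 196, 129, 143, 144, 403, 402, 410, 407, 416, 412]), (268, [400, 400, 404, 413, 409, 283, 183, 356, 363, 337, 326, 175, 409, 410, 400, 378, 406, 370, 365]), (271, [400, 407, 392, 417, 408, 194, 187, 309, 299, 192, 169, 229, 310, 307, 309, 313, 317, 310, 309]), (274, [398, 372, 336, 298, 311, 184, 185, 297, 299, 194, 199, 203, 307, 318, 307, 312, 312, 321, 309]), (277, [313, 329, 356, 347, 348, 142, 153, 202, 214, 156, 150, 272, 327, 318, 479, 505, 518, 314, 454]), (280, [312, 310, 320, 318, 330, 141, 146, 145, 161, 155, 158, 177, 352, 403, 571, 602, 554, 596, 588]), (283, [308, 312, 314, 328, 318, 290, 246, 155, 156, 156, 217, 316, 327, 390, 386, 399, 400, 592, 588]), (286, [310, 308, 310, 303, 298, 304, 266, 143, 143, 145, 319, 318, 356, 359, 368, 380, 414, 593, 589]), (289, [310, 310, 324, 308, 316, 303, 261, 163, 161, 156, 315, 575, 595, 587, 587, 595, 605, 592, 585]), (292, [309, 314, 325, 308, 310, 315, 275, 143, 164, 159, 304, 578, 592, 586, 591, 601, 602, 587, 585]), (295, [315, 316, 305, 313, 318, 317, 299, 304, 311, 304, 566, 579, 597, 580, 585, 597, 607, 593, 588]), (298, [319, 314, 318, 309, 308, 315, 306, 305, 314, 465, 573, 575, 598, 586, 589, 599, 605, 587, 593])]
```

The cover's far edge moved from column ~299 to ~305, so the tip now engages the bar (reported z 0.051). I'll push along the rails.

Emit:
send_rows(plan="0 -0.01 0 0; 0 -0.02 0 0; -0.001 -0.03 0 0; -0.001 -0.04 0 0; -0.002 -0.05 0 0; -0.002 -0.06 0 0; -0.002 -0.07 0 0; -0.003 -0.08 0 0; -0.003 -0.09 0 0; -0.003 -0.1 0 0")

```text
t: 8.18
tcp_pos: [0.5294, 0.1247, 0.0514]
tcp_rot: [-0.0, 0.018, 1.0, -0.0]
ft_force: [-0.4, 3.0, -0.6]
finger_gap: -0.002
gripper_force: 1.4
```

Emit:
send_rows(plan="0 -0.01 0 0; -0.001 -0.02 0 0; -0.001 -0.03 0 0; -0.002 -0.038 0 0; -0.002 -0.045 0 0; -0.002 -0.05 0 0; -0.002 -0.055 0 0; -0.002 -0.06 0 0; -0.002 -0.06 0 0")

```text
t: 8.93
tcp_pos: [0.5273, 0.065, 0.0513]
tcp_rot: [-0.0, 0.018, 1.0, -0.0]
ft_force: [-0.1, 0.3, -0.1]
finger_gap: -0.004
gripper_force: 0.0
```

```bash
python3 - <<'E'
from h import *
t=grab_frame("top");s=grab_frame("side");o=observe();print(o["tcp_pos"],o["ft_force"])
cv2.imwrite("pics/t1.png",t);cv2.imwrite("pics/s1.png",s)
for r in (210,215,285,295): print(r,t[r,380:420].max(1).tolist())
E
```

```text
[0.52749462 0.06550563 0.05137923] [-0.94567663 -0.05490082  1.1794472 ]
210 [88, 88, 89, 89, 87, 88, 88, 90, 76, 79, 207, 209, 205, 204, 204, 204, 203, 203, 207, 198, 108, 103, 103, 117, 195, 192, 189, 189, 190, 183, 147, 202, 255, 255, 255, 182, 93, 184, 184, 164]
215 [87, 88, 88, 90, 88, 89, 88, 89, 85, 81, 147, 215, 216, 212, 212, 212, 211, 212, 217, 221, 115, 104, 110, 108, 105, 124, 195, 196, 191, 180, 137, 217, 255, 255, 251, 239, 235, 229, 230, 190]
285 [58, 58, 59, 60, 58, 52, 36, 26, 52, 135, 141, 136, 136, 137, 136, 137, 137, 138, 138, 139, 141, 138, 111, 88, 112, 113, 114, 111, 102, 115, 208, 222, 204, 138, 129, 139, 145, 149, 148, 149]
295 [55, 54, 50, 51, 50, 47, 40, 68, 103, 97, 142, 142, 141, 140, 141, 140, 141, 141, 140, 140, 139, 140, 131, 99, 113, 114, 113, 107, 86, 141, 223, 218, 193, 146, 135, 138, 145, 148, 151, 155]
```

Emit:
send_rows(plan="0 -0.003 0 0; 0 -0.006 0 0; 0 -0.009 0 0; 0 -0.0115 0 0; 0 -0.0135 0 0; 0 -0.0155 0 0")

```text
t: 9.53
tcp_pos: [0.527, 0.0504, 0.0513]
tcp_rot: [-0.0, 0.018, 1.0, 0.0]
ft_force: [-2.7, 5.5, 1.8]
finger_gap: 0.002
gripper_force: 3.1
```

Emit:
send_rows(plan="0 -0.001 0 0; 0 -0.002 0 0; 0 -0.003 0 0")

```text
t: 9.78
tcp_pos: [0.5269, 0.0475, 0.0513]
tcp_rot: [-0.001, 0.018, 1.0, 0.0]
ft_force: [-2.1, 6.0, 2.9]
finger_gap: -0.001
gripper_force: 3.3
```

Emit:
send_rows(plan="0 -0.001 0 0; 0 -0.002 0 0")

```text
t: 9.95
tcp_pos: [0.5268, 0.0456, 0.0513]
tcp_rot: [-0.001, 0.018, 1.0, 0.0]
ft_force: [-3.7, 7.0, 2.1]
finger_gap: -0.003
gripper_force: 3.5
```

Emit:
send_rows(plan="0 -0.001 0 0; 0 -0.002 0 0")

```text
t: 10.12
tcp_pos: [0.5268, 0.0449, 0.0513]
tcp_rot: [-0.001, 0.018, 1.0, 0.001]
ft_force: [-3.3, 24.4, 3.1]
finger_gap: 0.001
gripper_force: 12.0
```

```bash
python3 - <<'E'
from h import *
t=grab_frame("top");o=observe();print(o["tcp_pos"],o["ft_force"])
for r in (210,215,285,295): print(r,t[r,390:415].max(1).tolist())
E
```

```text
[0.52674713 0.04507197 0.05131138] [-2.70901432 20.01025762  2.54369508]
210 [40, 41, 44, 82, 92, 88, 87, 88, 88, 87, 89, 89, 88, 88, 88, 88, 85, 78, 137, 210, 193, 122, 218, 215, 190]
215 [43, 42, 39, 47, 81, 91, 88, 89, 89, 88, 89, 87, 88, 88, 88, 90, 87, 84, 86, 162, 195, 142, 223, 220, 210]
285 [52, 69, 92, 85, 80, 74, 75, 62, 57, 58, 59, 57, 46, 36, 29, 37, 89, 131, 131, 129, 128, 129, 128, 128, 129]
295 [62, 62, 60, 60, 60, 58, 57, 56, 53, 52, 51, 48, 48, 44, 43, 87, 151, 146, 145, 144, 143, 141, 142, 141, 142]
```

Force rose to 24 N at y 0.0445, exactly where the stop was expected, so the cover is home. I'll back off, rise and clear the view.

Emit:
send_rows(plan="0 0.01 0 0; 0 0.014 0.01 0; 0 0.014 0.04 0; 0 0.014 0.08 0; -0.02 0.01 0.11 0; -0.05 0 0.13 0; -0.085 -0.01 0.13 0; -0.12 -0.02 0.13 0; -0.15 -0.03 0.13 0; -0.15 -0.03 0.13 0")

```text
t: 11.0
tcp_pos: [0.373, 0.0123, 0.1817]
tcp_rot: [-0.001, 0.018, 1.0, -0.0]
ft_force: [1.0, -0.3, -0.1]
finger_gap: 0.001
gripper_force: 0.0
```

```bash
python3 - <<'E'
from h import *
t=grab_frame("top");s=grab_frame("side")
cv2.imwrite("pics/t2.png",t);cv2.imwrite("pics/s2.png",s)
a=cv2.resize(t[175:305,140:430],(800,359),interpolation=cv2.INTER_CUBIC)
b=cv2.resize(s[240:410,225:400],(247,240),interpolation=cv2.INTER_CUBIC)
v=np.zeros((600,800,3),np.uint8);v[:359]=a;v[360:600,:247]=b
d=s[160:290,225:400];v[360:600,260:583]=cv2.resize(d,(323,240))
cv2.imwrite("pics/h.png",v)
E
```

```text
(no output)
```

View pics/h.png

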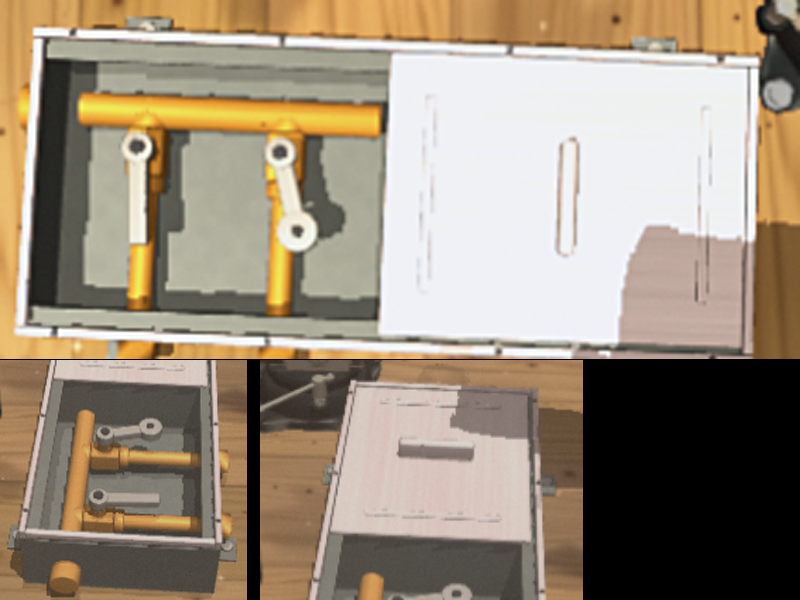

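The crops show the cover at the stop. The tagged handle is the one nearer the cover: pivot at (241.5,229.7) and tag at (247.6,258.7). The plain handle has its pivot at (190,228) and its end at (190,263).

```bash
python3 - <<'E'
from h import *
pv=ray("top",(241.5,229.7),.068);tg=ray("top",(247.6,258.7),.065);pp=ray("top",(190,228.3),.068);pe=ray("top",(190,263),.065)
print(pv,tg,pp,pe,np.linalg.norm((tg-pv)[:2]))
yaw=np.radians(-2.0);R=np.array([[np.cos(yaw),-np.sin(yaw)],[np.sin(yaw),np.cos(yaw)]]);c=np.array([.530,.1316])
for b in [(25,70),(25,160)]: print("pred pivot",c+R@np.array(b)/1000)
P=(c+R@np.array([.025,.07]))
for name,p,h in (("side",None,.068),): print(proj(name,[*P,.068]))
E
```

```text
[0.55637089 0.20143154 0.068     ] [0.50683338 0.19084156 0.065     ] [0.55881513 0.29017079 0.068     ] [0.49936229 0.28974223 0.065     ] 0.05065681242948013
pred pivot [0.55742774 0.20068487]
pred pivot [0.56056869 0.29063004]
[[297.93740144 287.30840667]]
```

```bash
python3 - <<'E'
from h import *
o=observe();q=o["tcp_pos"];print(o["t"],q.round(4),np.round(o["joints"],3))
yaw=np.radians(-2.0);R=np.array([[np.cos(yaw),-np.sin(yaw)],[np.sin(yaw),np.cos(yaw)]]);P=np.array([.557,.201])
S=P+R@np.array([-.046,.030]);print("start shift",(S-q[:2]).round(4),S)
for th in np.linspace(.1,1.571,16):
    c,s=np.cos(th),np.sin(th);r=48-4*th/1.57
    w=P+R@(np.array([-r*c-27.5*s,-r*s+24*c])/1000);print(round(th,2),(w-S).round(4),w.round(4))
E
```

```text
11.1 [0.3775 0.0128 0.1824] [-8.900e-02  4.500e-02  2.075e+00 -1.000e-03  1.019e+00 -1.624e+00]
start shift [0.1346 0.2198] [0.51207501 0.2325871 ]
0.1 [-0.0046 -0.0107] [0.5074 0.2219]
0.2 [-0.0065 -0.0156] [0.5055 0.217 ]
0.3 [-0.0079 -0.0206] [0.5041 0.212 ]
0.39 [-0.0089 -0.0256] [0.5032 0.207 ]
0.49 [-0.0093 -0.0306] [0.5028 0.2019]
0.59 [-0.0092 -0.0356] [0.5029 0.1969]
0.69 [-0.0086 -0.0406] [0.5035 0.192 ]
0.79 [-0.0075 -0.0454] [0.5045 0.1872]
0.88 [-0.006 -0.05 ] [0.5061 0.1826]
0.98 [-0.004  -0.0544] [0.5081 0.1782]
1.08 [-0.0016 -0.0586] [0.5105 0.174 ]
1.18 [ 0.0012 -0.0625] [0.5133 0.1701]
1.28 [ 0.0044 -0.0661] [0.5165 0.1665]
1.37 [ 0.008  -0.0693] [0.52   0.1633]
1.47 [ 0.0118 -0.0721] [0.5239 0.1604]
1.57 [ 0.0159 -0.0746] [0.528 0.158]
```

Emit:
send_rows(plan="0.0135 0.022 0 -7; 0.027 0.044 0 -14; 0.0405 0.066 0 -21; 0.054 0.088 0 -28; 0.0675 0.11 0 -35; 0.081 0.132 0 -42; 0.0945 0.154 0 -49; 0.108 0.176 0 -56; 0.121 0.198 0 -63; 0.134 0.22 0 -70")

```text
t: 11.93
tcp_pos: [0.5129, 0.2351, 0.1814]
tcp_rot: [0.0, 0.59, 0.807, 0.0]
ft_force: [1.2, -0.0, 0.8]
finger_gap: -0.003
gripper_force: 0.0
```

Emit:
send_rows(plan="0 0 -0.015 -7; 0 0 -0.03 -14; 0 0 -0.045 -20; 0 0 -0.06 -20; 0 0 -0.075 -20; 0 0 -0.085 -20; 0 0 -0.095 -20; 0 0 -0.105 -20; 0 0 -0.105 -20; 0 0 -0.105 -20")

```text
t: 12.77
tcp_pos: [0.5116, 0.2333, 0.0762]
tcp_rot: [-0.0, 0.719, 0.695, -0.0]
ft_force: [0.1, 0.2, 0.0]
finger_gap: -0.003
gripper_force: 0.0
```

```bash
python3 - <<'E'
from h import *
o=observe();q=o["tcp_pos"];print(o["t"],q.round(4),np.round(o["tcp_rot"],3),np.round(o["ft_force"],1))
s=grab_frame("side");g=s.astype(int).sum(2)
u=proj("side",q)[0];print(u)
c=int(u[0])
for r in range(int(u[1])-40,int(u[1])+12,2): print(r,g[r,c-24:c+25:4].tolist())
E
```

```text
12.7667 [0.5116 0.2333 0.0762] [-0.     0.719  0.695 -0.   ] [0.1 0.2 0. ]
[328.29543059 299.65325236]
259 [126, 122, 120, 121, 120, 109, 105, 109, 99, 118, 122, 125, 126]
261 [178, 120, 121, 114, 129, 104, 123, 101, 111, 108, 117, 121, 123]
263 [202, 105, 121, 108, 119, 108, 126, 109, 110, 110, 132, 116, 108]
265 [206, 194, 165, 211, 119, 111, 114, 117, 125, 119, 160, 115, 147]
267 [205, 214, 217, 221, 113, 107, 185, 132, 117, 148, 193, 176, 202]
269 [206, 211, 201, 211, 142, 106, 206, 302, 129, 195, 203, 199, 197]
271 [206, 204, 209, 210, 122, 126, 249, 284, 111, 200, 193, 200, 198]
273 [210, 202, 206, 209, 104, 114, 236, 313, 113, 202, 202, 198, 206]
275 [197, 199, 212, 198, 128, 122, 199, 307, 120, 204, 206, 209, 199]
277 [202, 210, 210, 200, 116, 139, 207, 308, 121, 208, 199, 210, 207]
279 [208, 202, 216, 208, 113, 151, 186, 302, 118, 195, 212, 214, 200]
281 [210, 210, 219, 204, 142, 161, 149, 311, 118, 214, 213, 197, 204]
283 [209, 207, 211, 200, 202, 194, 145, 316, 150, 203, 213, 204, 202]
285 [196, 203, 204, 207, 197, 279, 145, 315, 251, 200, 198, 210, 202]
287 [202, 206, 234, 237, 258, 245, 193, 204, 256, 184, 202, 209, 199]
289 [259, 253, 251, 257, 259, 250, 257, 245, 258, 191, 205, 200, 191]
291 [261, 257, 271, 272, 278, 281, 255, 250, 268, 195, 186, 202, 205]
293 [262, 282, 269, 261, 265, 264, 260, 269, 250, 253, 259, 255, 256]
295 [251, 262, 264, 256, 267, 235, 254, 269, 258, 255, 258, 258, 259]
297 [247, 244, 257, 266, 259, 254, 257, 250, 258, 259, 256, 248, 263]
299 [227, 258, 243, 262, 253, 256, 254, 247, 247, 252, 253, 261, 347]
301 [215, 239, 232, 239, 254, 253, 259, 253, 254, 253, 250, 364, 433]
303 [223, 235, 255, 225, 243, 247, 258, 254, 256, 256, 369, 431, 432]
305 [248, 243, 264, 242, 249, 250, 256, 238, 233, 251, 280, 412, 415]
307 [273, 235, 268, 252, 277, 263, 274, 257, 262, 267, 251, 509, 495]
309 [266, 256, 266, 268, 269, 275, 274, 278, 276, 411, 432, 524, 535]
```

Emit:
send_rows(plan="0 0 -0.008 0; 0 0 -0.016 0; 0 0 -0.024 0; 0 0 -0.032 0; 0 0 -0.038 0; 0 0 -0.044 0; 0 0 -0.05 0; 0 0 -0.055 0; 0 0 -0.055 0")

```text
t: 13.57
tcp_pos: [0.511, 0.2331, 0.0203]
tcp_rot: [-0.0, 0.719, 0.695, -0.001]
ft_force: [0.2, 0.3, -0.7]
finger_gap: 0.003
gripper_force: 0.0
```

Emit:
send_rows(plan="0 0 -0.002 0; 0 0 -0.004 0; 0 0 -0.006 0; 0 0 -0.008 0; 0 0 -0.008 0")

```text
t: 13.98
tcp_pos: [0.5113, 0.2332, 0.0131]
tcp_rot: [-0.0, 0.719, 0.695, -0.0]
ft_force: [-0.1, 0.3, 0.6]
finger_gap: 0.002
gripper_force: 0.0
```

Now I'll push the tag along the planned arc.

Emit:
send_rows(plan="-0.004 -0.01 0 0; -0.006 -0.015 0 0; -0.008 -0.02 0 0; -0.009 -0.025 0 0; -0.009 -0.03 0 0; -0.009 -0.035 0 0; -0.008 -0.04 0 0; -0.007 -0.045 0 0; -0.007 -0.045 0 0")

```text
t: 14.73
tcp_pos: [0.505, 0.1878, 0.0139]
tcp_rot: [0.0, 0.72, 0.694, 0.001]
ft_force: [0.3, 2.4, -0.2]
finger_gap: -0.001
gripper_force: 1.2
```

```bash
python3 - <<'E'
from h import *
o=observe();print(o["tcp_pos"].round(4),np.round(o["ft_force"],1))
s=grab_frame("side");cv2.imwrite("pics/s3.png",s)
d=cv2.absdiff(s,cv2.imread("pics/s2.png")).max(2)
for X in [(.5068,.1908,.065)]: print(proj("side",X))
E
```

```text
[0.505  0.1878 0.0139] [ 0.3  2.4 -0.2]
[[331.02195967 284.80927279]]
```

Emit:
send_rows(plan="0.001 -0.004 0 0; 0.003 -0.009 0 0; 0.005 -0.013 0 0; 0.008 -0.017 0 0; 0.011 -0.02 0 0; 0.014 -0.023 0 0; 0.014 -0.023 0 0")

```text
t: 15.37
tcp_pos: [0.518, 0.1647, 0.0133]
tcp_rot: [-0.0, 0.72, 0.694, -0.001]
ft_force: [-1.1, 1.4, 0.9]
finger_gap: 0.002
gripper_force: 0.9
```

Emit:
send_rows(plan="0.002 -0.002 0 0; 0.004 -0.003 0 0; 0.006 -0.004 0 0; 0.008 -0.005 0 0; 0.008 -0.005 0 0")

```text
t: 15.78
tcp_pos: [0.5267, 0.1601, 0.0133]
tcp_rot: [-0.0, 0.719, 0.695, -0.0]
ft_force: [-2.8, 1.5, 0.1]
finger_gap: 0.0
gripper_force: 1.2
```

Now the last stretch in +x, watching the force.

Emit:
send_rows(plan="0.001 0 0 0; 0.002 0 0 0; 0.003 0 0 0; 0.003 0 0 0")

```text
t: 16.12
tcp_pos: [0.5272, 0.16, 0.0129]
tcp_rot: [-0.001, 0.719, 0.695, -0.002]
ft_force: [-12.0, 2.5, 7.2]
finger_gap: -0.0
gripper_force: 6.6
```

Emit:
send_rows(plan="0.001 0 0 0; 0.002 0 0 0; 0.002 0 0 0")

```text
t: 16.37
tcp_pos: [0.5275, 0.16, 0.0127]
tcp_rot: [-0.003, 0.719, 0.695, -0.004]
ft_force: [-21.5, 1.1, 11.0]
finger_gap: -0.003
gripper_force: 10.6
```

Emit:
send_rows(plan="-0.006 0 0 0; -0.015 0.002 0 0; -0.02 0.005 0.005 0; -0.02 0.005 0.03 0; -0.02 0.005 0.06 0; -0.02 0.005 0.1 0; -0.02 0.005 0.135 0; -0.02 0.005 0.165 0; -0.02 0.005 0.165 0")

```text
t: 17.12
tcp_pos: [0.5143, 0.1661, 0.185]
tcp_rot: [0.003, 0.719, 0.695, 0.005]
ft_force: [0.0, -0.4, 0.4]
finger_gap: 0.001
gripper_force: 0.0
```

Emit:
send_rows(plan="-0.02 -0.03 0 0; -0.04 -0.06 0 0; -0.06 -0.09 0 0; -0.08 -0.12 0 0; -0.1 -0.15 0 0; -0.12 -0.17 0 0; -0.13 -0.18 0 0; -0.13 -0.18 0 0")

```text
t: 17.78
tcp_pos: [0.3799, -0.0161, 0.1785]
tcp_rot: [0.0, 0.72, 0.694, -0.0]
ft_force: [0.6, 0.4, 0.1]
finger_gap: 0.001
gripper_force: 0.0
```

```bash
python3 - <<'E'
from h import *
t=grab_frame("top");o=observe();print(o["t"],o["tcp_pos"].round(3));cv2.imwrite("pics/t4.png",t)
t2=cv2.imread("pics/t2.png")
def handles(im):
    h=cv2.cvtColor(im,cv2.COLOR_BGR2HSV)[185:298,160:277]
    m=((h[:,:,1]<60)&(h[:,:,2]>185)).astype(np.uint8)
    n,l,st,c=cv2.connectedComponentsWithStats(m)
    for i in range(1,n):
        if 40<st[i,4]<700:print(st[i]+[160,185,0,0,0],(c[i]+[160,185]).round(1))
handles(t2);print();handles(t)
P=np.array([.557,.201]);yaw=np.radians(-2);print("tag expected px",proj("top",[P[0]+.05*np.sin(yaw),P[1]-.05*np.cos(yaw),.065]))
d=cv2.absdiff(t,t2).max(2)
for n,(r0,r1,c0,c1) in dict(cover=(190,300,280,412),plain=(215,275,175,205),elbow=(315,362,178,212),nut=(335,357,237,260),tape=(330,360,273,304),can=(115,165,275,310)).items(): print(n,(d[r0:r1,c0:c1]>40).sum())
E
```

```text
17.8333 [ 0.381 -0.015  0.179]
[160 185  81   7 261] [201.7 187.9]
[243 188  34   5 129] [259.7 190.1]
[184 223  11  40 253] [189.2 242.7]
[236 225  19  41 320] [244.9 247.4]
[160 287  24   6  81] [169.9 289.2]
[161 294  75   4 176] [191.1 296. ]

[160 185  81   7 264] [202.  187.9]
[243 188  34   5 130] [259.7 190.1]
[184 223  11  40 268] [189.  242.8]
[236 224  41  15 321] [258.6 230.6]
[200 268  23  13  76] [208.  276.4]
[171 271  15   8  41] [176.1 276.2]
[160 287  39   7 125] [174.4 289.7]
[161 294  75   4 176] [191.1 296. ]
tag expected px [[271.00337416 230.5349044 ]]
cover 899
plain 0
elbow 0
nut 0
tape 31
can 0
```

```bash
python3 - <<'E'
from h import *
for f in("top0","t2","t4"):
    t=cv2.imread(f"pics/{f}.png");h=cv2.cvtColor(t,cv2.COLOR_BGR2HSV)
    m=((h[330:360,273:304,1]<70)&(h[330:360,273:304,2]>110));ys,xs=np.nonzero(m)
    print(f,"tape",xs.mean()+273,ys.mean()+330,m.sum(),[int(np.argmax(np.abs(np.diff(t[r,270:295].max(1).astype(int)))))+270 for r in(205,225,250)])
E
```

```text
top0 tape 288.3633879781421 345.2103825136612 366 [270, 283, 282]
t2 tape 288.36898395721926 345.024064171123 374 [280, 279, 278]
t4 tape 288.36290322580646 345.06720430107526 372 [280, 279, 278]
```

The cover hasn't moved from its stop, the tagged handle is shut, and the plain handle and small things are where they were. I'll hand it in.

```bash
python3 -c "
from bench import *
print(finish_job())"
```

```text
the job is handed in; nothing more can be done
None
```

The job is handed in at about 18 s: I pushed the cover to its far stop, then turned the tagged handle until it was shut against its stop, and top-view checks showed the plain handle and the small things around the box unmoved.

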